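Reset the bench filter box and snap its cover home

ROBOT

A 7-joint arm with a two-finger parallel gripper is mounted at the origin on a cart in front of the work surface, level with it; the furniture and walls round the work are solid. World frame = base frame: x ahead of the robot, y to its left, z up, the work surface at z = 0. Lengths are in m, angles in rad, forces in N, time in s.
With the tool pointing down it reaches from about 0.425 to 0.875 m from the base axis. Payload 4.7 kg.
Tool frame: the origin (TCP) lies at the very end of the fingers, on their centre line; the grasp point (between the pads) lies 19 mm behind it; z points along the fingers, y is the line along which they close (so a half turn about z gives the same grasp; the last joint's range is limited). The gripper opens to 87 mm and grips with 3 to 60 N. Pads are 19 mm wide; open, the fingers measure 117 mm over their backs; the gripper's body (75 mm by 190 mm) begins 51 mm behind the grasp point.
Start: joints at [1.231, 0.321, -0.07, 1.45, 0.023, 1.371, -0.057], TCP at [0.225, -0.61, 0.223] pointing down, gripper open.
Joint ranges: [-2.86, 2.86], [-0.3, 2.09], [-1.38, 1.24], [0.06, 2.45], [-1.56, 4.7], [0.09, 2.05], [-2.69, 2.69]. Speed limits (rad/s): [2.57, 2.57, 3.14, 3.14, 3.14, 3.14, 3.14].

INTERFACE

Orientations are given as a unit quaternion [w, x, y, z].
In Python, from plant import manip gives the robot as it stands. Calls block until the motion is done:
- manip.reach(position, orientation): joint-space move of the TCP to a pose.
- manip.servo_line(position, rate=0.15, rotation=None, max_force=None): straight line of the TCP; rotation=None keeps the orientation; rate is the mean speed in m/s. With max_force (N) it stops when the force on the tool has changed by that much, and returns True; else False.
- manip.movej(angles): joint-space move.
- manip.let_go() and manip.grasp(effort=None): open the fingers fully, or close them until they stop; effort is the grip in N (None keeps the last).
- manip.wait(seconds).
- manip.solve_ik(position, orientation): joint angles nearest the present ones, or None.
- manip.observe(): the state.
- manip.grab_frame(name): name is "side" or "top" or "wrist"; returns a dict with "pixels" (400x640x3 uint8, blue, green, red), "fx", "fy", "cx", "cy" (pixels), "distortion" ([k1, k2, p1, p2, k3] as OpenCV has them; the pictures are not rectified), "pose" (4x4, takes a point from camera to world coordinates); the wrist camera has in their place "mount" (4x4, takes a point from camera to tool coordinates, whose origin is the TCP and whose axes are the flange's). Camera axes: x right, y up, looking along -z (the intrinsics and any distortion apply to the point x, -y, -z); pixel columns grow to the right and rows downward; lengths in m; the calibration is good to about 2 mm. A picture is of the moment at which its call begins: read the wrist's pose just before it. There is no depth.
A pose or a line that the arm cannot do raises manip.PlanningError and nothing moves.
- manip.hand_in(): hands the job in; it is judged then, once.
The state is a dict: "time": time; "qpos": joint angles; "joint_velocities": joint speeds; "tau": joint torques, N m; "tcp_pos": TCP position; "orientation": TCP orientation; "wrist_force": force on the tool from outside, world axes, zero at the start; "torque": the same for the moment, N m; "opening": opening from 0.0 (shut) to 1.0 (fully open); "gripper_force": force on a finger pad.
Only numpy, scipy, OpenCV 4.12 (cv2) and the standard library are available. Lean on these libraries where they do the work, as an engineer would, in place of code of your own. Each camera call takes 0.05 s, during which the arm holds its last target. There are 200 camera calls.

TASK

The cartridge in the small grey filter box has just been changed: press the red reset button inside its opening fully down and let it come back up. Then pick up the blue clip cover, which has a fin to grip it by, set it squarely over the opening and press it straight down until both spring catches snap and it sits flush on the dark rim all round. Finish while the gripper is still on the cover and keeps pressing it down firmly on the rim, and leave the other things on the bench where they are.

Things in the scene. Friction and masses are not known exactly. Their poses are not given: they have to be found in the camera images.
- filter_box: Grey metal filter box fixed to the bench, foot 128 x 112 mm, 50 mm high to the top of its dark rim; a black hose stub sticks out of its +x side to 86 mm from the centre. Origin: centre of the underside; x along the long side, y along the short side, z up; turned by up to 0.4 rad. To its right and behind it stands a dark green pencil pot, always at x 0.58, y -0.02, pencils up to 0.17 m high.
- opening (a point): Centre of the box's open top, level with the top of the dark rim (50 mm above the bench); axes as the box's. The opening is 88 mm (x) by 67 mm (y). Steel spring roller catches, 34 mm long and 6 mm thick, stick 4 mm into it at the middle of its two long walls (+y and -y), their axes 5 mm below the rim.
- seal_rim: The dark rim round the opening, 102 x 80 mm outside, on which the cover's plate must rest; its top is 4 mm above this body's origin (z 50 mm).
- reset_button (a joint): Travel of the red reset button, m: 0 = up, 0.006 = fully down; a spring drives it back up. It takes 1.5 N to start and 5 N to hold fully down.
- reset_button_top (a point): Centre of the top face of the red round button (22 mm diameter), 4 mm below the rim's top when up, 18 mm from the opening's centre towards -x of the box. It goes straight down with the button.
- cover_fin (a point): Centre of the fin on top of the loose blue clip cover (60 to 130 g): fin 46 mm long (cover's x), 12 mm thick (y), 30 mm high, to be gripped across its thickness from above. Fin's top 15 mm above this point, plate's top 15 mm below it. Plate 104 (x) x 82 (y) x 4 mm. The cover starts lying on its skirt, fin up.
- cover_underside (a point): Centre of the underside of the cover's plate, 19 mm below cover_fin; axes as the cover's, z up. Laid on unpressed it stops on the rollers, this point 10 mm above the rim; about 10 N straight down (at most 14) pushes the bead past them; about 5 mm above the rim the resistance drops suddenly and the cover goes down freely. Home, this point is at opening.
- pumice_box: Bystander, loose: beige plastic box with lid, 60 x 78 x 46 mm; origin at the centre of the underside. It and the cover may have swapped places.
- jaw_model: Bystander, loose: buff plaster jaw model, 55 x 64 x 49 mm; origin at the centre of the underside.
- amber_bottle: Bystander, loose: amber bottle with white cap, 40 mm diameter, 95 mm high; origin at the centre of the underside.
- denture: Bystander, loose: denture on a grey model, 54 x 62 x 30 mm; origin at the centre of the underside.
- bur_jar: Bystander, loose: small glass jar with burs, 45 x 42 x 40 mm; origin at the centre of the underside.
- marker: Bystander, loose: white marker with blue cap, 131 mm long, 14 mm thick, lying; origin at the centre of the underside.
- catch_left (a joint): How far the spring roller catch on the box's +y wall is pushed back into the wall, m: 0 = out, at most 0.006. It yields outward with 3.5 N at first and 0.8 N more per mm, with hardly any friction; the passing cover pushes it back about 2.5 mm.
- catch_right (a joint): How far the spring roller catch on the box's -y wall is pushed back into the wall, m: 0 = out, at most 0.006. It yields outward with 3.5 N at first and 0.8 N more per mm, with hardly any friction; the passing cover pushes it back about 2.5 mm.
- cover_skirt (a point): Centre of the lower edge of the cover's skirt, 13.3 mm below the plate's underside. The skirt ends in a round bead of 3 mm radius, 84 (x) x 64 (y) mm outside, so it enters the opening with 2 mm play each way in x and 1.5 mm in y. Long side goes along the box's long side; half a turn round fits as well.
Things that resemble listed ones, but are neither listed nor needed, are in the scene too. Of the things shaped like the part that bears cover_fin, the blue one is meant.

How it is judged:
By the outcome, as a careful person would: the job done as asked, in the order asked, and still so for the second after the job is handed in, while the arm keeps its last pose, push and grip.
It also fails if it takes over 56 s, if anything falls off the work surface, if the arm or the gripper's body presses on something with over 40 N, if the wrist force passes 120 N, or if a joint passes its speed limit or range.

## Working session

There is one attempt and no reset: what is moved stays moved. The work goes in short steps, each a Python script; the robot and the scene stay as the last script left them, time stands still between calls to the robot, and variables do not carry over. Pictures are saved under pics/ and viewed, at most 10 in all, crops included, and the job is handed in when it is done.

```bash
mkdir -p pics; ls; cat > h.py <<'E'
import numpy as np, cv2
from scipy.spatial.transform import Rotation as R
from plant import manip
def snap(name,fn):
    s=manip.observe(); f=manip.grab_frame(name)
    if "pose" in f: T=np.array(f["pose"])
    else:
        q=s["orientation"]; W=np.eye(4); W[:3,:3]=R.from_quat([q[1],q[2],q[3],q[0]]).as_matrix(); W[:3,3]=s["tcp_pos"]; T=W@np.array(f["mount"])
    K=np.array([[f["fx"],0,f["cx"]],[0,f["fy"],f["cy"]],[0,0,1.]])
    img=np.array(f["pixels"],dtype=np.uint8)
    np.savez(fn+".npz",img=img,T=T,K=K,d=np.array(f["distortion"],float)); cv2.imwrite("pics/"+fn+".png",img)
def load(fn): return np.load(fn+".npz")
def ray(c,uv):
    p=cv2.undistortPoints(np.array([[uv]],float),c["K"],c["d"])[0,0]
    return c["T"][:3,3], c["T"][:3,:3]@np.array([p[0],-p[1],-1])
def atz(c,uv,z):
    o,d=ray(c,uv); return o+d*(z-o[2])/d[2]
def tri(*cu):
    A=np.zeros((3,3));b=np.zeros(3);L=[]
    for c,uv in cu:
        o,d=ray(c,uv); d=d/np.linalg.norm(d); P=np.eye(3)-np.outer(d,d); A+=P;b+=P@o;L.append((o,P))
    x=np.linalg.solve(A,b); return x,[np.linalg.norm(P@(x-o)) for o,P in L]
def proj(c,X):
    M=np.linalg.inv(c["T"]); X=np.atleast_2d(X)@M[:3,:3].T+M[:3,3]
    return cv2.projectPoints(X*[1,-1,-1],np.zeros(3),np.zeros(3),c["K"],c["d"])[0][:,0]
def down(yaw): # tool z down; tool y axis at world angle yaw
    y=np.array([np.cos(yaw),np.sin(yaw),0]);z=np.array([0,0,-1.]);x=np.cross(y,z)
    q=R.from_matrix(np.c_[x,y,z]).as_quat(); return [float(v) for v in (q[3],q[0],q[1],q[2])]
E
python3 - <<'E'
from h import *
for n in("top","side"): snap(n,n+"0"); c=load(n+"0"); print(n,c["T"].round(3).tolist(),c["K"][0,0],c["d"])
print(manip.observe())
E
```

```text
pics
top [[0.025, 0.989, -0.144, 0.343], [-1.0, 0.026, 0.003, -0.071], [0.007, 0.144, 0.99, 1.162], [0.0, 0.0, 0.0, 1.0]] 407.49105148123084 [-0.0592895  0.         0.         0.         0.       ]
side [[-0.903, 0.257, -0.345, 0.113], [-0.429, -0.501, 0.751, 0.793], [0.02, 0.826, 0.563, 0.711], [0.0, 0.0, 0.0, 1.0]] 448.1035711269599 [-0.09302179  0.          0.          0.          0.        ]
{'time': 0.1, 'qpos': array([ 1.23111797,  0.32173794, -0.07005944,  1.45156314,  0.02258111,
        1.37081826, -0.05690946]), 'joint_velocities': array([ 0.00021656, -0.00058491, -0.00070156, -0.00466916,  0.0002094 ,
        0.00078551, -0.00019226]), 'tau': array([ 1.02140400e-04, -4.92569911e+01, -4.05691797e-01, -3.13397777e+01,
       -6.41673035e-02,  3.95473419e-02,  7.82141251e-05]), 'tcp_pos': array([ 0.22495865, -0.60928974,  0.22157271]), 'orientation': array([-8.48228886e-04,  9.84396293e-01,  1.75963581e-01, -1.94593061e-04]), 'wrist_force': array([ 0.37384113, -0.36763187, -0.67883911]), 'torque': array([0.00934795, 0.04517673, 0.02373213]), 'gripper_force': 0.0, 'opening': 1.0032517420351343}
```

View pics/top0.png

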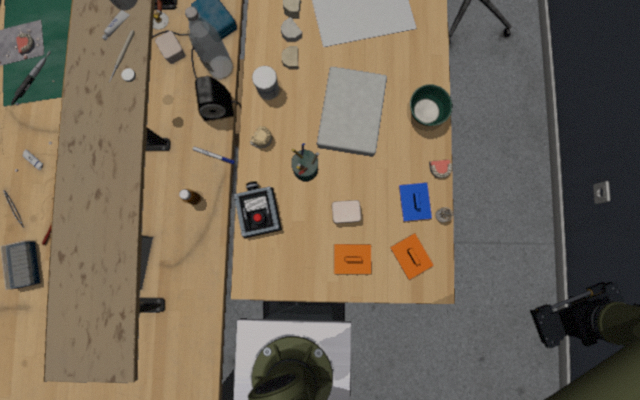

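View pics/side0.png

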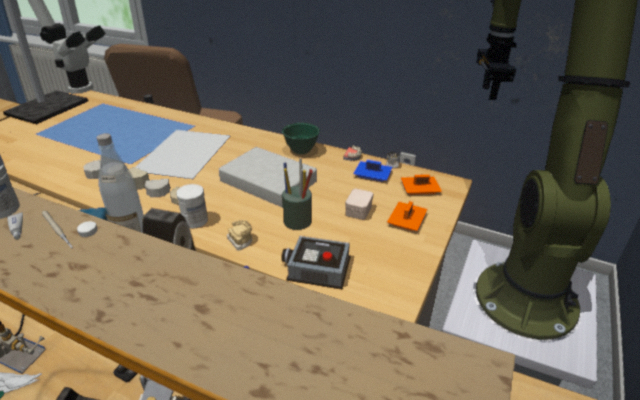

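Top view: the filter box is at (258,212) and its red button at (258,217). There are three cover-like things: blue at (415,202), orange at (352,259) and orange at (411,256). The blue one fits the description. In the side view, blue is at (373,171) and the box at (320,260). I'll confirm this in an enlarged crop.

```bash
python3 - <<'E'
from h import *
t=cv2.imread("pics/top0.png"); s=cv2.imread("pics/side0.png")
r=lambda i,x,y,w,h,k: cv2.resize(i[y:y+h,x:x+w],None,fx=k,fy=k,interpolation=cv2.INTER_CUBIC)
a=np.hstack([r(t,225,170,66,75,6)[:300*1+150],r(t,385,170,66,75,6)])
b=np.hstack([r(s,270,225,99,37*2-30+6,4),r(s,340,145,99,50,4)])
print(a.shape,b.shape)
b=b[:,:792]; a=a[:, :792]
im=np.vstack([a[60:60+390],b]); print(im.shape); cv2.imwrite("pics/crop1.png",im)
# rough
T,S=load("top0"),load("side0")
print("button",tri((T,(258,217)),(S,(327,256)))); print("fin",tri((T,(417,202)),(S,(374,164))), atz(T,(415,202),.017))
E
```

```text
(450, 792, 3) (200, 792, 3)
(590, 792, 3)
button (array([0.43199216, 0.10621679, 0.04085008]), [np.float64(0.001387951786437094), np.float64(0.0013879517864371)])
fin (array([ 0.48603486, -0.33368497,  0.03978784]), [np.float64(0.0021567699087345574), np.float64(0.0021567699087345405)]) [ 0.48666771 -0.33389827  0.017     ]
```

View pics/crop1.png

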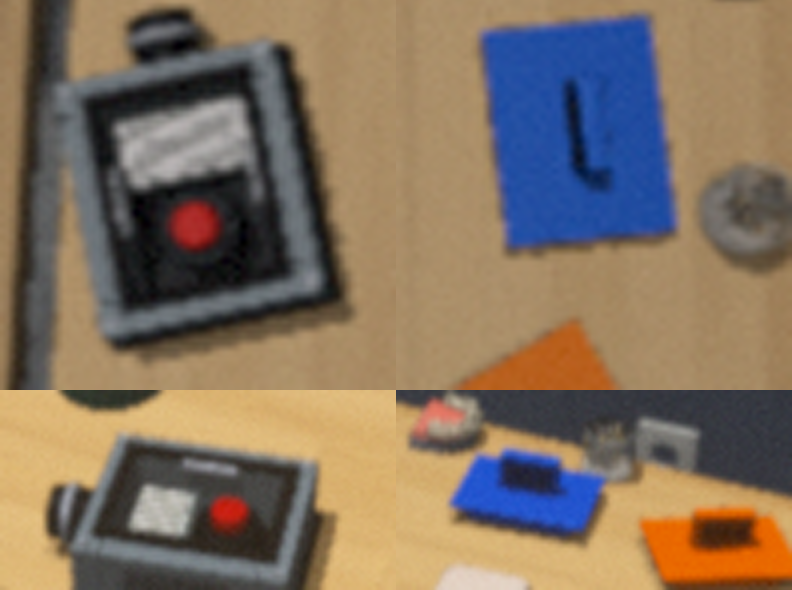

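The crop confirms it: the blue plate with a fin is the cover, and the two orange ones are decoys. The box's stub points towards +x (yaw about 0.17), with the red button on the near side. Next I'll take close-ups with the wrist camera.

```bash
python3 - <<'E'
from h import *
T=load("top0"); 
for n,uv,z in(("bottle",(186,196),.09),("denture",(441,169),.02),("bur",(444,215),.03)): print(n,atz(T,uv,z).round(3))
pi=np.pi
manip.reach([.485,-.335,.30],down(-pi/2+.1)); snap("wrist","wc1")
manip.servo_line([.455,-.315,.25]); snap("wrist","wc2")
manip.reach([.45,.10,.30],down(-pi/2+.17)); snap("wrist","wb1")
manip.servo_line([.43,.10,.25]); snap("wrist","wb2")
print(manip.observe()["time"],manip.observe()["qpos"].round(2),load("wb1")["T"].round(3).tolist())
I=[cv2.imread(f"pics/{n}.png") for n in("wc1","wc2","wb1","wb2")]
m=np.vstack([np.hstack(I[:2]),np.hstack(I[2:])]); cv2.imwrite("pics/m1.png",cv2.resize(m,(800,500),interpolation=cv2.INTER_AREA))
E
```

```text
bottle [0.478 0.293 0.09 ]
denture [ 0.584 -0.409  0.02 ]
bur [ 0.45  -0.413  0.03 ]
4.3417 [ 0.49 -0.15 -0.69  1.87 -0.1   1.39 -1.58] [[0.167, 0.95, 0.263, 0.523], [-0.986, 0.161, 0.044, 0.11], [-0.001, -0.267, 0.964, 0.462], [0.0, 0.0, 0.0, 1.0]]
```

View pics/m1.png

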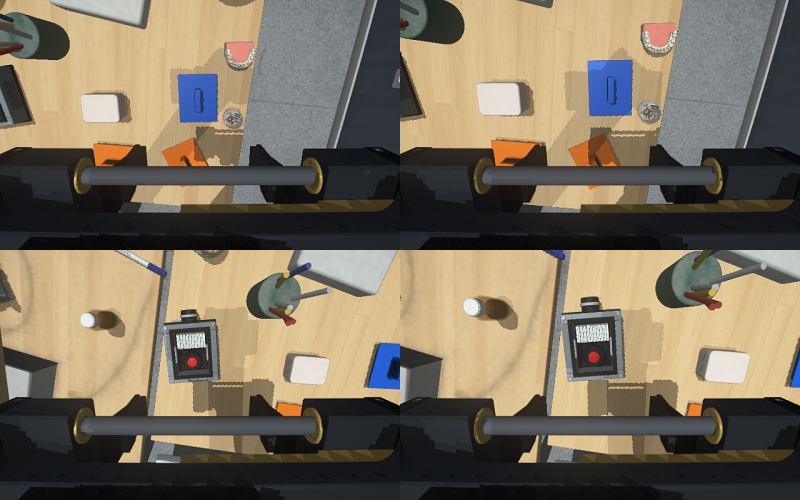

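The montage shows the cover at about (610,88)/800 in wc2 and the box at about (592,345) in wb2, all clearly visible. Next I'll do precise segmentation, with enlarged crops.

```bash
python3 - <<'E'
from h import *
def big(m):
    n,l,s,c=cv2.connectedComponentsWithStats(m.astype(np.uint8)); k=1+np.argmax(s[1:,4]); return (l==k).astype(np.uint8),c[k],s[k]
B=[];Rd=[]
for n in("wc1","wc2"):
    c=load(n);im=c["img"].astype(int); m=(im[...,0]>90)&(im[...,0]>im[...,2]*2+20); m[250:]=0
    m,cc,s=big(m); m=cv2.morphologyEx(m,cv2.MORPH_CLOSE,np.ones((15,15)))
    h=cv2.convexHull(cv2.findContours(m,0,1)[0][0]); q=cv2.approxPolyDP(h,6,True)[:,0].astype(float)
    B.append((c,q)); print(n,s,q.tolist())
for n in("wb1","wb2"):
    c=load(n);im=c["img"].astype(int); m=(im[...,2]>120)&(im[...,2]>im[...,0]*2.2)&(im[...,2]>im[...,1]*2.5); m[:100]=0;m[215:]=0;m[:,:240]=0;m[:,360:]=0
    m,cc,s=big(m);Rd.append((c,cc));print(n,s,cc)
print("button",tri(*Rd),tri(*Rd,(load("top0"),(257.5,217.5))))
if all(len(b[1])==4 for b in B):
    P=[]
    o=lambda q:q[np.argsort(np.arctan2(*(q-q.mean(0)).T))]
    for u,v in zip(o(B[0][1]),o(B[1][1])):
        x,e=tri((B[0][0],u),(B[1][0],v)); P.append(x); print(x.round(4),np.round(e,4))
    for b in B:
        print("z=.0173",[atz(b[0],u,.0173).round(4).tolist() for u in o(b[1])])
a=load("wc2")["img"][70:190,280:410]; b=load("wb2")["img"][60:220,240:370]
cv2.imwrite("pics/z1.png",np.hstack([cv2.resize(a,(390,480),interpolation=2)[:480],cv2.resize(b,(390,480),interpolation=2)]))
E
```

```text
wc1 [ 285  118   62   78 4424] [[346.0, 118.0], [346.0, 193.0], [288.0, 195.0], [285.0, 120.0]]
wc2 [ 301   96   71   89 5837] [[370.0, 96.0], [369.0, 183.0], [304.0, 184.0], [301.0, 97.0]]
wb1 [300 171  16  17 200] [307.095 179.085]
wb2 [301 162  19  19 260] [309.68461538 171.43461538]
button (array([0.4335389 , 0.10771731, 0.04434886]), [np.float64(1.2352097282896987e-05), np.float64(1.2352097282879233e-05)]) (array([0.43050291, 0.10796905, 0.03044774]), [np.float64(0.00032939387691767913), np.float64(0.0005749130774895522), np.float64(0.0008656226750878657)])
[ 0.5381 -0.2909  0.0296] [0.0003 0.0003]
[ 0.4418 -0.3028  0.0362] [0.0001 0.0001]
[ 0.4462 -0.3818  0.0136] [0.0004 0.0004]
[ 0.5477 -0.3694  0.0113] [0.0002 0.0002]
z=.0173 [[0.5374, -0.29, 0.0173], [0.4367, -0.3016, 0.0173], [0.4475, -0.3812, 0.0173], [0.5477, -0.3689, 0.0173]]
z=.0173 [[0.5385, -0.29, 0.0173], [0.4374, -0.3025, 0.0173], [0.4465, -0.3814, 0.0173], [0.5475, -0.3683, 0.0173]]
```

View pics/z1.png

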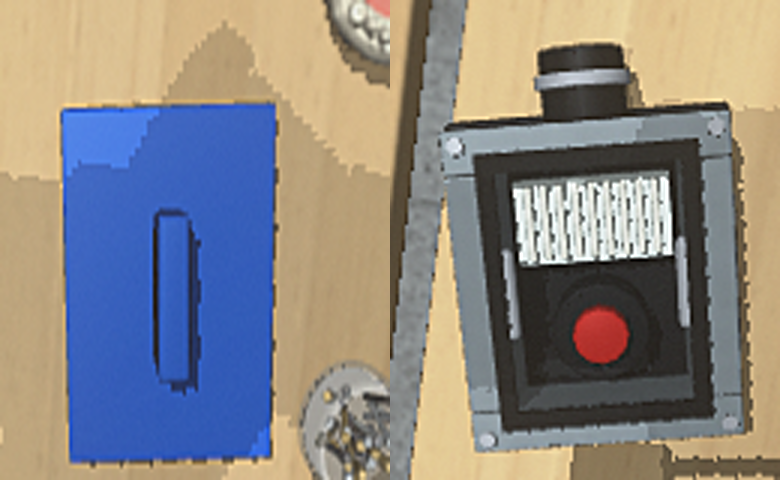

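The crop shows the cover's fin centre at about (338,144) in wc2, and the dark rim corners in wb2 at (268,112), (343,107), (348,198) and (278,203). Next I'll take a box view in the same relative pose as wc2, so calibration bias cancels, and fit the edges on rectified images.

```bash
cat > fit.py <<'E'
from h import *
def rect(c,pose,z,half=75,s=.25):
    x,y,a=pose; g=np.arange(-half,half,s)/1000
    U,V=np.meshgrid(g,g)  # columns: local x, rows: local y
    X=np.stack([x+U*np.cos(a)-V*np.sin(a),y+U*np.sin(a)+V*np.cos(a),0*U+z],-1).reshape(-1,3)
    p=proj(c,X).astype(np.float32).reshape(U.shape+(2,))
    return cv2.remap(c["img"],p[...,0],p[...,1],cv2.INTER_CUBIC)
def edge(prof,pos,sign,win=7,s=.25,half=75):
    g=cv2.GaussianBlur(prof.reshape(1,-1),(0,0),3)[0]; d=np.gradient(g)*sign
    i0=int((pos+half)/s);w=int(win/s);k=i0-w+np.argmax(d[i0-w:i0+w])
    a,b,e=d[k-1:k+2]; return (k+.5*(a-e)/(a-2*b+e+1e-9))*s-half
def fit(c,pose,z,L,W,inward,chan=None,it=4):
    # inward: sign of brightness change going from inside to outside
    x,y,a=pose; sx=lambda p:int((p+75)/.25)
    for _ in range(it):
        im=rect(c,(x,y,a),z).astype(np.float32); im=chan(im) if chan else im.mean(2)
        E={}
        st=np.arange(-.75,.76,.25)
        for n,h,o,sg in(("x+",L/2,W/2,1),("x-",-L/2,W/2,-1),("y+",W/2,L/2,1),("y-",-W/2,L/2,-1)):
            v=[]
            for t in st:
                q=t*o; r=slice(sx(q)-12,sx(q)+12)
                prof=im[r].mean(0) if n[0]=="x" else im[:,r].mean(1)
                v.append((q,edge(prof,h,sg*inward)))
            v=np.array(v); k,b=np.polyfit(v[:,0],v[:,1],1); res=v[:,1]-np.polyval((k,b),v[:,0])
            g=abs(res-np.median(res))<1; 
            if g.sum()>3:k,b=np.polyfit(v[g,0],v[g,1],1)
            E[n]=(k,b,int(g.sum()))
        dx=(E["x+"][1]+E["x-"][1])/2;dy=(E["y+"][1]+E["y-"][1])/2
        da=np.mean([-E["x+"][0],-E["x-"][0],E["y+"][0],E["y-"][0]])
        x+=(dx*np.cos(a)-dy*np.sin(a))/1000;y+=(dx*np.sin(a)+dy*np.cos(a))/1000;a+=da
    return (x,y,a),(E["x+"][1]-E["x-"][1],E["y+"][1]-E["y-"][1]),{n:(round(float(e[0]),3),e[2]) for n,e in E.items()}
E
python3 - <<'E'
from fit import *
ye=lambda im: im[...,0]-im[...,2]
for n in("wc1","wc2"):
    for z in(.0173,): print(n,fit(load(n),(.4925,-.3355,.122),z,104,82,-1,ye))
c=load("wc2"); print("fin at .0473",atz(c,(338.3,144),.0473))
c=load("wb2"); cs=np.array([atz(c,u,.05) for u in((268.3,111.7),(342.7,106.7),(347.7,198.3),(277.7,203.3))])
x,y,_=cs.mean(0);d=cs[0]-cs[3]+cs[1]-cs[2];a=np.arctan2(d[1],d[0]);print("rough",x,y,a,d/2)
for n in("wb1","wb2"): print(n,fit(load(n),(x,y,a),.05,102,80,1))
p,_,_=fit(c,(x,y,a),.05,102,80,1)
b=np.array(p[:2])-.018*np.array([np.cos(p[2]),np.sin(p[2])]);print("button pred",b,atz(c,(309.7,171.4),.046))
r=rect(c,p,.05); cc=load("wc2");r2=rect(cc,(.4925,-.3355,.122),.0173)
cv2.rectangle(r,(96,140),(504,460),(0,255,0),1);cv2.rectangle(r2,(92,136),(508,464),(0,255,0),1)
cv2.imwrite("pics/r.png",np.hstack([cv2.resize(r,(400,400)),cv2.resize(r2,(400,400))]))
E
```

```text
wc1 ((np.float64(0.4921631673358516), np.float64(-0.335419834324092), np.float64(0.12270024953404488)), (np.float64(103.56072114088707), np.float64(81.55752458263721)), {'x+': (-0.0, 7), 'x-': (-0.002, 7), 'y+': (-0.002, 7), 'y-': (-0.0, 7)})
wc2 ((np.float64(0.49212367370840365), np.float64(-0.3354753894365643), np.float64(0.12004070636354412)), (np.float64(103.5766195409399), np.float64(81.54554491579935)), {'x+': (-0.001, 7), 'x-': (0.002, 7), 'y+': (0.0, 7), 'y-': (0.0, 7)})
fin at .0473 [ 0.49266821 -0.33635269  0.0473    ]
rough 0.45075098846965034 0.11103432830700011 0.2418999362521978 [0.09791063 0.02415762 0.        ]
wb1 ((np.float64(0.45086394233954563), np.float64(0.11162184559904859), np.float64(0.24331936509829039)), (np.float64(102.57085906771411), np.float64(80.72044423781335)), {'x+': (0.0, 7), 'x-': (-0.003, 4), 'y+': (0.002, 7), 'y-': (-0.005, 7)})
wb2 ((np.float64(0.4508720017299637), np.float64(0.11165051122719626), np.float64(0.2420063019249544)), (np.float64(102.31748039155667), np.float64(80.51319615919164)), {'x+': (-0.001, 7), 'x-': (-0.001, 7), 'y+': (0.0, 7), 'y-': (-0.002, 7)})
button pred [0.43339654 0.10733679] [0.4338899  0.10771148 0.046     ]
```

View pics/r.png

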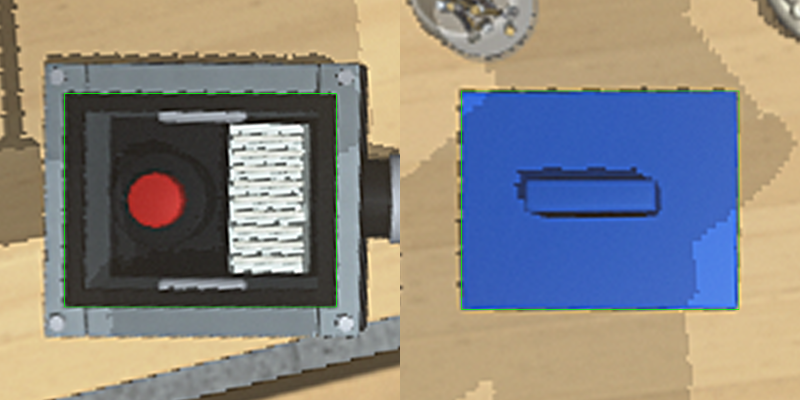

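The fits are sub-millimetre and the fitted sizes match the text. The predicted and seen button positions agree to 0.6 mm. Now the matched view, then the button press.

```bash
python3 - <<'E'
from fit import *
pi=np.pi; p=(.45087,.11165,.242); d=p[2]-.120
o=R.from_euler("z",d).apply([-.0371,.0205,0])
manip.reach([p[0]+o[0],p[1]+o[1],.2827],down(-pi/2+.1+d)); manip.wait(.2); snap("wrist","wb3")
f=fit(load("wb3"),p,.05,102,80,1); print(f); p=f[0]
b=np.array(p[:2])-.018*np.array([np.cos(p[2]),np.sin(p[2])])
manip.grasp(10)
manip.reach([b[0],b[1],.10],down(-pi/2+p[2]))
manip.servo_line([b[0],b[1],.056],rate=.06)
manip.wait(.2); s=manip.observe(); print("t",s["time"],s["tcp_pos"],s["wrist_force"],s["opening"])
for mf in (1.2,13):
    r=manip.servo_line([b[0],b[1],.034],rate=.015,max_force=mf); s=manip.observe(); print(r,s["tcp_pos"].round(4),s["wrist_force"].round(2))
manip.wait(.2);s=manip.observe(); print(s["tcp_pos"].round(4),s["wrist_force"].round(2))
snap("side","sp")
manip.servo_line([b[0],b[1],.10],rate=.08); s=manip.observe(); print(s["time"],s["wrist_force"])
E
```

```text
((np.float64(0.45082711893187694), np.float64(0.11172273285900172), np.float64(0.24336412444142289)), (np.float64(102.46660572356947), np.float64(80.36055957965021)), {'x+': (0.001, 7), 'x-': (-0.001, 7), 'y+': (-0.001, 7), 'y-': (-0.0, 7)})
t 8.275 [0.43367104 0.10740264 0.05633038] [0.49532729 0.25331293 0.03042486] 0.0033796681808905857
True [0.4333 0.1073 0.0452] [0.03 0.74 1.94]
True [0.4333 0.1074 0.0404] [-3.21 -1.03  7.84]
[0.4333 0.1073 0.0404] [-2.72  0.05  7.98]
10.7167 [ 0.39366467 -0.01976256 -0.77109962]
```

The button stopped at 0.0404 with 8 N, so it's probably fully down. I'll press once more, a bit harder, to be certain, and check that it comes back up.

```bash
python3 - <<'E'
from fit import *
pi=np.pi; p=(.45083,.11172,.2434)
b=np.array(p[:2])-.018*np.array([np.cos(p[2]),np.sin(p[2])])
manip.servo_line([b[0],b[1],.048],rate=.08)
r=manip.servo_line([b[0],b[1],.034],rate=.02,max_force=28); s=manip.observe(); print(r,s["tcp_pos"].round(4),s["wrist_force"].round(2))
manip.wait(.3); s=manip.observe(); print(s["tcp_pos"].round(4),s["wrist_force"].round(2))
manip.servo_line([b[0],b[1],.10],rate=.1)
o=R.from_euler("z",p[2]-.120).apply([-.0371,.0205,0])
manip.reach([p[0]+o[0],p[1]+o[1],.2827],down(-pi/2+.1+p[2]-.12)); snap("wrist","wb4"); manip.let_go()
f=[]
for n in("wb3","wb4"):
    c=load(n); im=c["img"].astype(int);m=(im[...,2]>120)&(im[...,2]>im[...,0]*2.2)&(im[...,2]>im[...,1]*2.5)
    u=proj(c,[[b[0],b[1],.046]])[0]; yy,xx=np.nonzero(m);k=np.hypot(xx-u[0],yy-u[1])<20; f.append((xx[k].mean(),yy[k].mean(),k.sum()))
print(f,fit(load("wb4"),p,.05,102,80,1)[0]); print(manip.observe()["time"])
# descend over cover
y=.120; q=down(-pi/2+y)
manip.reach([.4921,-.3355,.13],q); manip.wait(.2); s=manip.observe(); print(s["tcp_pos"],s["time"])
E
```

```text
True [0.4342 0.1074 0.0403] [-3.9  -1.7  10.59]
[0.4342 0.1075 0.0403] [-3.92  0.34 10.01]
[(np.float64(335.66521739130434), np.float64(155.77391304347827), np.int64(230)), (np.float64(335.8146551724138), np.float64(154.98275862068965), np.int64(232))] (np.float64(0.4508504729325478), np.float64(0.11167937849531186), np.float64(0.24287355709520744))
15.4333
[ 0.49276426 -0.33472789  0.13071454] 17.4333
```

The second press reached the same stop under 10 N, so the button is fully down, and the picture shows it back up. Now I'll grasp the cover, correcting for the steady-state tracking error.

```bash
cat >> fit.py <<'E'
def goto(t,rate=.1,mf=None):
    "line, then correct for the steady tracking error"
    t=np.array(t,float); r=manip.servo_line(list(t),rate=rate,max_force=mf)
    if r: return r
    manip.wait(.15); e=t-manip.observe()["tcp_pos"]
    manip.servo_line(list(t+np.clip(e,-.003,.003)),rate=.02); manip.wait(.15)
E
python3 - <<'E'
from fit import *
C=(.4921,-.3355)
goto([*C,.045]); s=manip.observe(); print(s["tcp_pos"].round(4),s["orientation"].round(4),down(-np.pi/2+.12))
goto([*C,.0195],rate=.04); s=manip.observe(); print(s["tcp_pos"].round(4),s["wrist_force"].round(2))
manip.grasp(50); manip.wait(.2)
s=manip.observe(); print(s["tcp_pos"].round(4),s["wrist_force"].round(2),s["opening"],s["gripper_force"],s["time"])
manip.servo_line([*C,.15],rate=.12); manip.wait(.2)
s=manip.observe(); print(s["tcp_pos"].round(4),s["wrist_force"].round(2),s["opening"],s["gripper_force"],s["time"])
snap("wrist","wg1"); snap("side","sg1")
a=load("wg1")["img"]; b=load("sg1")["img"]
cv2.imwrite("pics/g1.png",np.hstack([cv2.resize(a,(400,250)),cv2.resize(b,(400,250))]))
E
```

```text
[ 0.4915 -0.3352  0.0442] [0.     0.9982 0.06   0.    ] [0.0, 0.9982005399352041, 0.05996400647944468, 0.0]
[ 0.4919 -0.3353  0.0192] [ 0.06 -0.51 -0.38]
[ 0.4919 -0.3354  0.0191] [ 0.12  0.42 -0.24] 0.13327473693272573 49.999979166314006 21.7
[ 0.4918 -0.3353  0.1492] [ 0.71  0.17 -1.52] 0.13591535931702428 49.999800184741616 23.1417
```

View pics/g1.png

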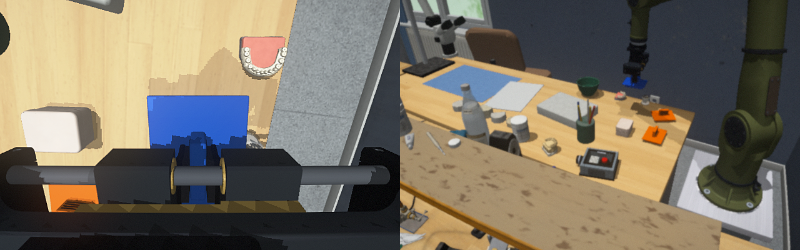

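Cover held level on its fin (opening ≈ 11.7 mm, correct). Now I'll measure where the plate sits in the tool frame from the wrist image.

```bash
python3 - <<'E'
from fit import *
c=load("wg1"); tc=manip.observe()["tcp_pos"]; yaw=.12
for dz in(-.0018,):
    im=rect(c,(tc[0],tc[1],yaw),tc[2]+dz).astype(np.float32); im=im[...,0]-im[...,2]
    sx=lambda p:int((p+75)/.25)
    for q in(25,30,35,40,45):
        pr=im[:,sx(q)-8:sx(q)+8].mean(1); print(q,round(edge(pr,41,-1),2),round(edge(pr,-41,1),2))
    for q in(-30,-15,0,15,30): print("x",q,round(edge(im[sx(q)-8:sx(q)+8].mean(0),52,-1),2))
E
```

```text
25 40.5 -40.62
30 40.5 -40.59
35 40.46 -40.62
40 40.5 -40.62
45 40.51 -40.59
x -30 52.11
x -15 52.1
x 0 52.04
x 15 52.06
x 30 52.07
```

The plate is centred within 0.1 mm and square, so calibration bias is negligible. Moving over the opening now.

```bash
python3 - <<'E'
from fit import *
p=(.4508,.1117,.2430); q=down(-np.pi/2+p[2])
ax=np.array([np.cos(p[2]),np.sin(p[2])]); t=np.array(p[:2])-.0001*ax
manip.servo_line([.4918,-.3353,.24],rate=.2)
manip.reach([*t,.24],q); manip.servo_line([*t,.10],rate=.12)
goto([*t,.076],rate=.05)
s=manip.observe(); print(s["tcp_pos"].round(4),s["orientation"].round(4),q,s["wrist_force"].round(2),s["time"])
e=t-s["tcp_pos"][:2]; 
r=manip.servo_line([*(t+e),.060],rate=.015,max_force=4)
s=manip.observe(); print(r,s["tcp_pos"].round(4),s["wrist_force"].round(2),s["torque"].round(2),s["time"])
snap("side","sd1");snap("wrist","wd1")
E
```

```text
[0.4505 0.1116 0.0758] [0.000e+00 9.926e-01 1.212e-01 1.000e-04] [0.0, 0.992627950700765, 0.12120128500803738, 0.0] [-0.09 -1.   -1.41] 27.9917
True [0.451  0.1121 0.0658] [1.35 1.61 4.11] [ 0.03 -0.01 -0.01] 28.6917
```

Contact came at TCP 0.0658, exactly the predicted roller height, so the skirt is in the opening. Pressing down.

```bash
python3 - <<'E'
from fit import *
t=[.4507,.1117]
for mf in(30,):
    r=manip.servo_line([*t,.047],rate=.015,max_force=mf)
    s=manip.observe(); print(r,s["tcp_pos"].round(4),s["wrist_force"].round(2),s["opening"],s["time"])
manip.wait(.4); s=manip.observe(); print(s["tcp_pos"].round(4),s["wrist_force"].round(2),s["torque"].round(2),s["gripper_force"],s["time"])
snap("side","se");snap("wrist","we");snap("top","te")
a=load("se")["img"][220:300,270:370]; b=load("we")["img"]
cv2.imwrite("pics/e.png",np.hstack([cv2.resize(a,(400,320),interpolation=2),cv2.resize(b[:320],(400,320))]))
E
```

```text
True [0.4491 0.1114 0.0558] [-1.05 -0.6   4.95] 0.137163428515418 29.5417
[0.4491 0.1114 0.0558] [-1.13 -0.24  5.29] [0.03 0.08 0.01] 50.001546777784824 29.9417
```

View pics/e.png

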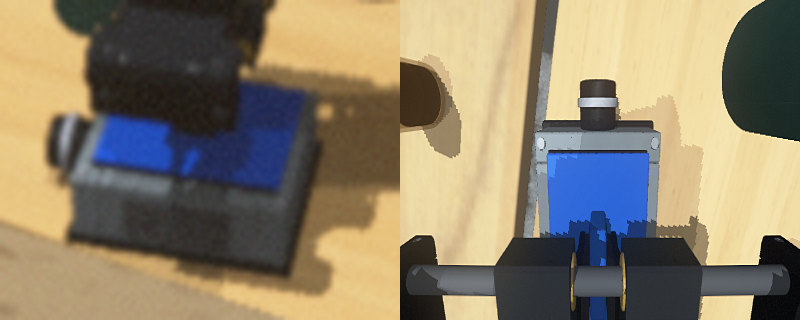

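The cover is home: TCP at 0.0558 as predicted, and the plate looks flush all round in the picture. It's only being pressed with about 6 N, so I'll push more firmly.

```bash
python3 - <<'E'
from fit import *
s=manip.observe(); x,y,_=s["tcp_pos"]
for z in(.0545,.053,.0515,.050,.048,.046,.044):
    r=manip.servo_line([x,y,z],rate=.01,max_force=20); manip.wait(.2)
    s=manip.observe(); print(z,r,s["tcp_pos"].round(4),s["wrist_force"].round(2),s["time"])
    if s["wrist_force"][2]>17: break
manip.wait(.8); s=manip.observe(); print(s["tcp_pos"].round(4),s["wrist_force"].round(2),s["torque"].round(2),s["gripper_force"],s["time"])
E
```

```text
0.0545 False [0.4491 0.1113 0.0557] [-5.74 -2.08 17.11] 30.5667
[0.4491 0.1113 0.0558] [-5.71 -1.32 15.84] [-0.09  0.97  0.03] 50.00491138547659 31.3667
```

```bash
python3 -c "
from plant import manip
print(manip.hand_in())"
```

```text
the job is handed in; nothing more can be done
None
```

I pressed the reset button to its stop and it came back up; the blue cover sits at its computed home height, flush on the rim, with the gripper still holding it down at about 16 N. I handed the job in at about 31 s, with no result reported back.

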